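Set a tree-ring billet against the hidden probe of a measuring stage

ROBOT

A 7-joint arm with a two-finger parallel gripper is mounted at the origin on the work surface. World frame = base frame: x ahead of the robot, y to its left, z up, the work surface at z = 0. Lengths are in m, angles in rad, forces in N, time in s.
With the tool pointing down it reaches from about 0.4 to 0.85 m from the base axis. Payload 10.4 kg.
Tool frame: the origin (TCP) lies midway between the tips of the shut fingers; the grasp point (between the pads) lies 19 mm behind it (robot.pinch_z is the distance from the TCP to the grasp point, in m); z points along the fingers, y is the line along which they close (so a half turn about z gives the same grasp; the last joint's range is limited). The gripper opens to 87 mm and grips with 3 to 60 N. Pads are 19 mm wide; open, the fingers measure 117 mm over their backs; the gripper's body (75 mm by 190 mm) begins 51 mm behind the grasp point.
Start: joints at [-1.357, 0.332, -0.065, 1.46, 0.022, 1.35, -0.088], TCP at [0.147, 0.608, 0.223] pointing down, gripper open.
Joint ranges: [-2.6, 2.6], [-0.5, 2.12], [-1.47, 1.34], [0.16, 2.42], [-1.27, 4.41], [0.06, 2.06], [-2.6, 2.6]. Speed limits (rad/s): [2.22, 2.22, 2.79, 2.79, 3.14, 3.14, 3.14].

INTERFACE

Orientations are given as a unit quaternion [w, x, y, z].
In Python, from bench import robot, snapshot, camera_info, job gives the robot as it stands.
- The arm moves only by the tool drive_tool, never from a script. Its argument "rows" is text: rows parted by semicolons, each of 7 numbers parted by spaces: the opening, from 0 (shut) to 1 (fully open), then the shift along the tool's x, y, z in cm, then the turn, a rotation vector about the tool's x, y, z in rad. A call has 1 to 8 rows; each row shifts and turns the commanded pose from where the row before left it, along the tool's axes as they then stand; what a row does not reach is not made up. A row lasts 1/8 s, in which the tool goes at most 62.5 mm and 10.7 degrees, less where a joint would pass 70% of its speed; a pose out of reach is approached as far as the arm can. A call is refused whole if a number of a shift passes 6.25 or a number of a turn 0.188, either way. A call with a gripper value outside its range is refused whole. The fingers move at their own pace and stop on an object; "grip_force" is the grip in N (left out, the last holds). Time passes only in rows, so rows that do not move let the fingers close. It gives the time, the measured TCP pose, the force, the opening and the grip force at its end, in the units of the state.
- robot.get_state(): the state, without advancing time (a new reading comes with each control period).
- snapshot(name): name is "scene" or "top"; returns the picture (400x640x3 uint8, red, green, blue); there is no depth.
- camera_info(name): a dict with "camera_matrix" (3x3 intrinsics, pixels), "extrinsics" (4x4, takes a point from world to camera coordinates). Camera axes: x right, y down, z forward; pixel columns grow to the right and rows downward; lengths in m; the calibration is good to about 2 mm. A picture is of the moment at which its call begins. camera_info takes no time and is no camera call.
- job.close_job(): hands the job in; it is judged then, once.
The state is a dict: "time_s": time; "joint_pos": joint angles; "qd": joint speeds; "effort": joint torques, N m; "position": TCP position; "ee_rot": TCP orientation; "force": force on the tool from outside, world axes, zero at the start; "torque": the same for the moment, N m; "opening": finger opening in m; "gripper_force": force on a finger pad.
Only numpy, scipy, OpenCV 4.12 (cv2) and the standard library are available. Lean on these libraries where they do the work, as an engineer would, in place of code of your own. Each camera call takes 0.05 s, during which the arm holds its last target. There are 200 camera calls.

TASK

Take the pale wood billet with the blue end out of the rack, lay it ringed face up on the measuring stage's deck with its blue end towards the blue hood, and let go of it. Take it again by its bark end and slide it under the hood until you feel it touch the hidden probe, then push the probe in gently by about 5 mm more (never beyond 10 mm) and let go, leaving it there. Then slide the red clamp up against the billet so that it holds it flat against the fence, and leave the dark billet, the cup and the jar alone.

Things in the scene. Friction and masses are not known exactly. Their poses are not given: they have to be found in the camera images.
- sample: Pale billet, 160 long (its x) x 34 wide (y) x 48 mm tall (z), 0.13 to 0.25 kg. Origin at the centre of its underside; +x points to its blue-painted end, -x to its dark bark end; thin dark rings cross its top. In the rack the 75 mm at the bark end stand between cheeks without room for fingers; the blue half sticks out free.
- nose (a point): Centre of the pale billet's blue end face: 80 mm along +x from its origin, 24 mm up.
- stage: Measuring stage, fixed, yaw varies. Origin on the desk; +x is the push direction, into the hood. Aluminium deck, top at z = 12 mm, x = -150 to 170, y = -45 to 45. Dark fence on the +y side: inner face y = +17, 12 thick, x = -60 to 50, top z = 30 (keep fingertips above it). A billet flat on the fence has its axis on y = 0. On the -y side a rail carries the red clamp.
- mouth (a point): Point on the deck (stage x = 50 mm, y = 0, z = 12) in the open mouth of the blue hood, which faces stage -x. The hood reaches to stage x = 170; inside y = -35 to +17, ceiling z = 66, outer top z = 71 mm. Inside, out of sight, the brass probe plate waits for the billet's end somewhere between 55 and 85 mm beyond the mouth.
- probe (a joint): How far the hidden probe has been pushed in, m: 0 untouched, grows along the stage's +x, at most 0.018. It is held by friction only (about 10 N to move it, no spring) and stays where it is left.
- jaw (a joint): Travel of the red clamp along the stage's +y towards the fence, m, 0 to 0.06. Its rubber face (stage x = 24 to 48 mm, z = 14 to 30) lies at stage y = -0.062 + this value: about 0.045 when it touches a billet flat on the fence. Friction about 2 N; stays where it is left.
- jaw_face (a point): Middle of the clamp's rubber face, which looks to the stage's +y.
- jaw_fin (a point): Top centre of the clamp's upright red fin, the place to push or grip: 24 mm (stage x) x 12 mm (stage y), top at z = 66 mm, standing free down to z = 28; its centre is 55 mm behind the face.
- rack: Fixed plywood rack with two slots, at y = -50 and +50 mm; origin on the desk under its middle, x along the slots. Base 8 mm thick; billets lie on it along x, blue end to +x, bark half between cheeks 52 mm tall at x = -90 to -5 mm, 6 mm beside the billet. Lift billets straight up by 60 mm or more. Which slot holds the pale billet varies.
- neighbour: The other billet in the rack, all dark wood, same size and frame; leave it.
- cup: White cup, 72 mm across, 85 mm tall, standing on the desk; origin at the centre of its underside. Bystander.
- jar: Small amber jar with blue cap, 40 mm across, 60 mm tall; origin at the centre of its underside. Bystander.
Not all that is in view belongs to the job. Leave any green look-alike of the sample alone.

How it is judged:
On the way, in this order (a step that is already met when the one before it is completed fails the run):
1. the pale billet is lifted clear of the rack (height (world z) of sample above 0.055 m), for 0.1 s.
2. it lies flat on the deck in front of the hood, blue end towards it, and is let go (z of sample in the frame of stage between 0.008 and 0.016 m and angle between sample's own z axis and vertical below 0.08 rad and x of nose in the frame of stage between -0.03 and 0.098 m and x of sample in the frame of stage below 0.018 m and y of nose in the frame of stage between -0.03 and 0.03 m and angle between the x axis of sample and the x axis of stage, either way round below 0.3 rad and contact force between sample and the fingers below 0.3 N), for 0.2 s.
3. slid under the hood, it has pushed the hidden probe in by at least 2 mm, with the clamp not yet on it (z of sample in the frame of stage between 0.008 and 0.016 m and angle between sample's own z axis and vertical below 0.08 rad and value of joint probe above 0.002 m and y of jaw_face in the frame of sample below -0.0215 m), for 0.2 s.
At the end, for the whole second after the job is handed in: The pale billet lies still and flat (within 0.08 rad) on the deck, blue end under the hood (at least 50 mm in), within 4 mm and 0.04 rad of flat against the fence; the probe is pushed in by 2 to 10 mm; the clamp's face is within 2.5 mm of the billet's side (z of sample in the frame of stage between 0.008 and 0.016 m and angle between sample's own z axis and vertical below 0.08 rad and value of joint probe between 0.002 and 0.01 m and x of nose in the frame of stage above 0.1 m and y of nose in the frame of stage between -0.004 and 0.004 m and angle between the x axis of sample and the x axis of stage, either way round below 0.04 rad and y of jaw_face in the frame of sample above -0.0195 m and linear speed of sample below 0.01 m/s); the robot touches nothing.
It fails at once if the probe is driven in beyond 10 mm (value of joint probe above 0.01 m).
It fails at once if the dark billet is moved by more than 20 mm (distance of neighbour from where it was at the start of the episode above 0.02 m).
It fails at once if the cup is moved by more than 20 mm (distance of cup from where it was at the start of the episode above 0.02 m).
It fails at once if the jar is moved by more than 20 mm (distance of jar from where it was at the start of the episode above 0.02 m).
It also fails if it takes over 67 s, if anything falls off the work surface, if the arm or the gripper's body presses on something with over 40 N, if the wrist force passes 120 N, or if a joint passes its speed limit or range.

## Working session

There is one attempt and no reset: what is moved stays moved. The work goes in short steps, Python scripts to look and compute and a tool call to move; the robot and the scene stay as the last step left them, time stands still between calls to the robot, and variables do not carry over. Pictures are saved under pics/ and viewed, at most 10 in all, crops included, and the job is handed in when it is done.

Besides the shell and the picture viewer there is one more tool, called after ">>>" by a JSON object that holds its "api" and its "payload", one argument or row to a line. drive_tool: Moves the arm, as the interface text tells. Its arguments: {"type":"object","properties":{"rows":{"type":"string"},"grip_force":{"type":"number"}},"required":["rows"]}

```bash
mkdir -p pics; ls; python3 - <<'E'
from bench import robot,snapshot,camera_info
import cv2,numpy as np
for n in("scene","top"):
    im=snapshot(n);cv2.imwrite(f"pics/{n}0.png",im[:,:,::-1]);c=camera_info(n)
    print(n,np.round(c["camera_matrix"],1).tolist(),np.round(c["extrinsics"],4).tolist())
s=robot.get_state();print({k:np.round(v,3).tolist() for k,v in s.items()},robot.pinch_z)
E
```

```text
pics
scene [[443.5, 0.0, 325.0], [0.0, 443.5, 199.2], [0.0, 0.0, 1.0]] [[-0.6175, 0.7864, 0.0164, 0.4121], [0.5005, 0.4089, -0.7631, -0.1663], [-0.6068, -0.463, -0.6461, 1.4091], [0.0, 0.0, 0.0, 1.0]]
top [[486.9, 0.0, 314.1], [0.0, 486.9, 202.6], [0.0, 0.0, 1.0]] [[0.0002, -1.0, 0.0069, -0.1189], [-0.9914, -0.0011, -0.1305, 0.5391], [0.1305, -0.0068, -0.9914, 1.3683], [0.0, 0.0, 0.0, 1.0]]
{'time_s': 0.1, 'joint_pos': [-1.357, 0.333, -0.065, 1.461, 0.022, 1.35, -0.088], 'qd': [0.001, -0.001, -0.001, -0.002, -0.001, 0.001, -0.001], 'effort': [0.001, -62.455, 0.024, -39.072, -0.062, 0.037, 0.0], 'position': [0.147, 0.607, 0.222], 'ee_rot': [-0.0, 0.118, 0.993, -0.001], 'force': [0.356, 1.361, 0.704], 'torque': [0.008, -0.031, 0.023], 'gripper_force': 0.0, 'opening': 0.087} 0.0187
```

View pics/scene0.png

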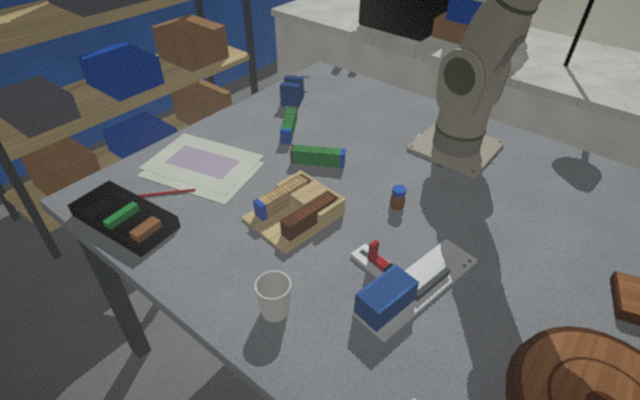

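View pics/top0.png

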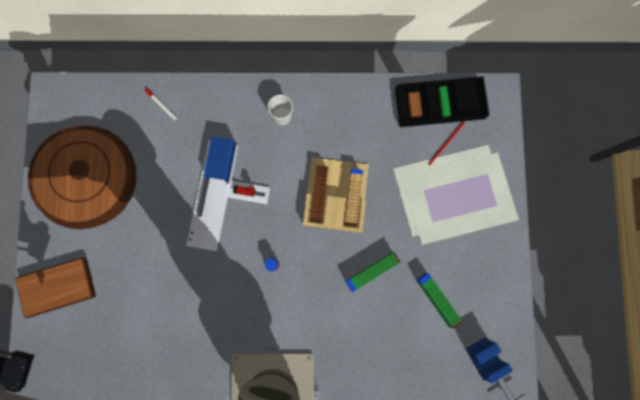

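The scene shows the pale billet (blue end near 260,208) in the rack beside the dark one, and the stage with its blue hood at (387,297). In the top view the pale billet runs from (357,171) at the blue end to (352,222), the hood is at (221,157), the deck runs down to (190,243), the clamp fin is at (243,190), the jar at (271,265) and the cup at (280,108).

```bash
cat > h.py <<'E'
from bench import robot,snapshot,camera_info
import cv2,numpy as np
C={n:camera_info(n) for n in("scene","top")}
def ray(n,uv,z):
    K=np.array(C[n]["camera_matrix"]);E=np.array(C[n]["extrinsics"]);R=E[:3,:3];o=-R.T@E[:3,3]
    d=R.T@np.linalg.inv(K)@[uv[0],uv[1],1];return o+d*(z-o[2])/d[2]
def proj(n,p):
    K=np.array(C[n]["camera_matrix"]);E=np.array(C[n]["extrinsics"]);q=K@(E[:3,:3]@np.array(p)+E[:3,3]);return q[:2]/q[2]
def blobs(m,box,amin=15):
    x0,y0,x1,y1=box;mm=np.zeros_like(m);mm[y0:y1,x0:x1]=m[y0:y1,x0:x1]
    cs,_=cv2.findContours(mm,cv2.RETR_EXTERNAL,cv2.CHAIN_APPROX_NONE);return [c for c in cs if cv2.contourArea(c)>=amin]
E
python3 - <<'E'
from h import *
im=cv2.imread("pics/top0.png");hsv=cv2.cvtColor(im,cv2.COLOR_BGR2HSV)
cv2.imwrite("pics/c1.png",cv2.resize(im[115:275,180:380],None,fx=4,fy=3.75,interpolation=cv2.INTER_CUBIC)[:600,:800])
m={"blue":cv2.inRange(hsv,(105,130,60),(125,255,255)),"red":cv2.inRange(hsv,(0,150,60),(8,255,255))|cv2.inRange(hsv,(172,150,60),(180,255,255)),
"rack":cv2.inRange(hsv,(10,50,100),(28,255,255)),"deck":cv2.inRange(hsv,(0,0,150),(180,45,255))}
for k,v in m.items():
    for c in blobs(v,(170,90,390,280)):
        r=cv2.minAreaRect(c);print(k,cv2.contourArea(c),np.round(cv2.boxPoints(r),1).tolist(),np.round(c.reshape(-1,2).mean(0),1))
E
```

```text
blue 115.0 [[265.0, 258.0], [277.0, 258.0], [277.0, 270.0], [265.0, 270.0]] [270.6 264. ]
blue 27.5 [[350.70001220703125, 172.0], [351.1000061035156, 168.3000030517578], [361.3999938964844, 169.5], [361.0, 173.10000610351562]] [355.8 170.8]
blue 945.5 [[203.1999969482422, 177.5], [211.39999389648438, 135.0], [235.60000610351562, 139.6999969482422], [227.39999389648438, 182.10000610351562]] [219.3 158.4]
red 99.5 [[235.6999969482422, 193.3000030517578], [236.1999969482422, 185.89999389648438], [253.5, 187.10000610351562], [253.0, 194.5]] [245.1 190.3]
rack 3801.0 [[301.79998779296875, 225.39999389648438], [309.8999938964844, 156.1999969482422], [370.1000061035156, 163.3000030517578], [362.0, 232.5]] [338.7 191.9]
deck 1497.0 [[178.0, 190.6999969482422], [237.3000030517578, 145.0], [276.5, 195.89999389648438], [217.1999969482422, 241.60000610351562]] [233.4 193.2]
deck 22.5 [[168.0, 114.0], [170.5, 111.5], [177.0, 118.0], [174.5, 120.5]] [172.7 115.9]
deck 274.0 [[262.5, 107.5], [280.5, 89.5], [300.5, 109.5], [282.5, 127.5]] [282.  108.5]
```

View pics/c1.png

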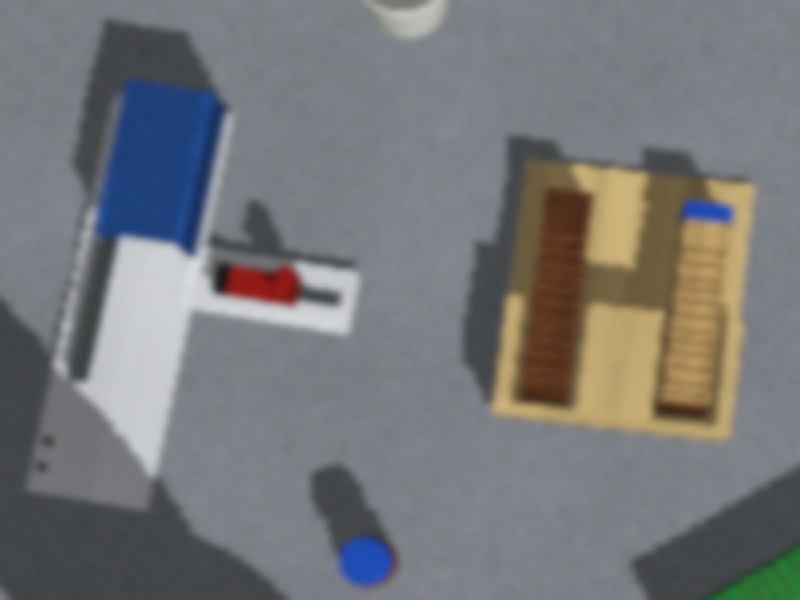

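The crop shows the deck's near corners at crop (25,490) and (150,512), with its right edge running to (232,112). The hood top spans (125,80), (213,92), (180,245) and (98,235). The rack base corners are (527,160), (755,185), (730,438) and (493,412). The pale billet's top runs from (708,203) to (686,406), with the blue end up the picture (+x).

```bash
python3 - <<'E'
from h import *
def P(L,z):return np.array([ray("top",(180+x/4,115+y/3.75),z) for x,y in L])
f=lambda a:np.round(a,4).tolist()
d=P([(25,490),(150,512),(232,112)],.012);print("deck",f(d),np.linalg.norm(d[1]-d[0]),np.linalg.norm(d[2]-d[1]))
a=np.arctan2(*(d[2]-d[1])[1::-1]);b=np.arctan2(*(d[0]-d[1])[1::-1])-np.pi/2;print("yaw",a,b)
h=P([(125,80),(213,92),(180,245),(98,235)],.071);print("hood",f(h),"yaw",np.arctan2(*(h[0]-h[3])[1::-1]))
r=P([(527,160),(755,185),(730,438),(493,412)],.008);print("rack",f(r),f(r.mean(0)),"yaw",np.arctan2(*((r[0]+r[1]-r[2]-r[3]))[1::-1]))
s=P([(684,200),(733,206),(713,408),(660,403)],.056);print("sample",f(s),f(s.mean(0)),"yaw",np.arctan2(*((s[0]+s[1]-s[2]-s[3]))[1::-1]),np.linalg.norm(s[0]+s[1]-s[2]-s[3])/2)
n=P([(543,190),(592,193),(572,405),(518,402)],.056);print("dark",f(n.mean(0)),"yaw",np.arctan2(*((n[0]+n[1]-n[2]-n[3]))[1::-1]))
fin=P([(287,267),(300,285),(276,290)],.066);print("fin",f(fin))
print("jar",f(P([(367,562)],.06)),"cup",f(ray("top",(280,102),.085)))
# stage origin estimate
for yaw in(a,(a+b)/2,b):
    R=np.array([[np.cos(yaw),-np.sin(yaw)],[np.sin(yaw),np.cos(yaw)]])
    o=[d[0,:2]-R@[-.15,.045],d[1,:2]-R@[-.15,-.045],d[2,:2]-R@[.17,-.045]];print(yaw,f(np.array(o)))
    print(" hood in st",f((h[:,:2]-np.mean(o,0))@R),"fin",f((fin[:,:2]-np.mean(o,0))@R))
im=cv2.imread("pics/scene0.png");cv2.imwrite("pics/c2.png",cv2.resize(im[165:345,230:490],None,fx=3,fy=3,interpolation=cv2.INTER_CUBIC))
E
```

```text
deck [[0.4163, 0.2512, 0.012], [0.3995, 0.1605, 0.012], [0.7155, 0.1078, 0.012]] 0.0922990210949514 0.3203651178601972
yaw -0.16522700213109123 -0.18372835556551603
hood [[0.7253, 0.1756, 0.071], [0.716, 0.1126, 0.071], [0.5978, 0.1333, 0.071], [0.6053, 0.1913, 0.071]] yaw -0.13028083247248803
rack [[0.6779, -0.1117, 0.008], [0.6579, -0.2813, 0.008], [0.4571, -0.2601, 0.008], [0.4773, -0.087, 0.008]] [0.5675, -0.185, 0.008] yaw -0.11372890187859462
sample [[0.6359, -0.2243, 0.056], [0.6313, -0.2594, 0.056], [0.4763, -0.2432, 0.056], [0.4801, -0.2058, 0.056]] [0.5559, -0.2332, 0.056] yaw -0.11099688460556831 0.15638604481707707
dark [0.561, -0.1326, 0.056] yaw -0.09923560681356984
fin [[0.5819, 0.0582, 0.066], [0.5682, 0.0487, 0.066], [0.5644, 0.0656, 0.066]]
jar [[0.3611, -0.0005, 0.06]] cup [0.8227, -0.0207, 0.085]
-0.16522700213109123 [[0.5569, 0.1822], [0.5548, 0.1802], [0.5552, 0.1801]]
 hood in st [[0.1682, 0.0228], [0.1695, -0.0409], [0.0494, -0.0399], [0.0473, 0.0185]] fin [[0.0461, -0.1167], [0.0341, -0.1282], [0.0276, -0.1122]]
-0.17447767884830362 [[0.5562, 0.1809], [0.555, 0.1787], [0.5558, 0.1816]]
 hood in st [[0.1679, 0.0247], [0.1697, -0.0389], [0.0496, -0.0391], [0.047, 0.0194]] fin [[0.0471, -0.1158], [0.0352, -0.1275], [0.0285, -0.1115]]
-0.18372835556551603 [[0.5556, 0.1796], [0.5551, 0.1773], [0.5565, 0.1831]]
 hood in st [[0.1675, 0.0267], [0.1699, -0.037], [0.0499, -0.0382], [0.0467, 0.0202]] fin [[0.048, -0.115], [0.0362, -0.1268], [0.0294, -0.1109]]
```

View pics/c2.png

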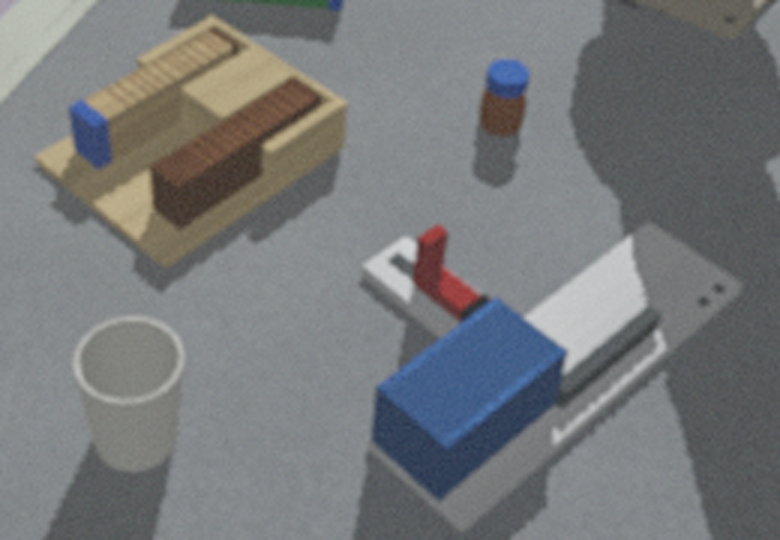

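The scene crop agrees with the top view: the pale billet is in the rack's far slot, the fence is on the hood's +y side, and the red fin is behind the rail at crop (432,255). I'll start moving and cross-check on the way.

>>> {"api": "drive_tool", "payload": {
  "rows": "1 -4.3 -1.6 0 0 0 -0.016;1 -4.3 -1.6 0 0 0 -0.016;1 -4.3 -1.6 0 0 0 -0.016;1 -4.3 -1.6 0 0 0 -0.016;1 -4.3 -1.6 0 0 0 -0.016;1 -4.3 -1.6 0 0 0 -0.016;1 -4.3 -1.6 0 0 0 -0.016;1 -4.3 -1.6 0 0 0 -0.015"
}}

```text
time_s: 1.1
position: [0.4628, 0.419, 0.2222]
ee_rot: [-0.0, 0.055, 0.999, -0.0]
force: [-0.5, 1.0, -0.3]
opening: 0.0868
gripper_force: 0.0
```

```bash
cat >> h.py <<'E'
from scipy.spatial.transform import Rotation as Ro
ST=(np.array([.5557,.1805]),-.170); SA=(np.array([.556,-.2335]),-.111)
def w(fr,x,y):
    c,s=np.cos(fr[1]),np.sin(fr[1]);return fr[0]+[c*x-s*y,s*x+c*y]
def loc(fr,p):
    c,s=np.cos(fr[1]),np.sin(fr[1]);d=np.array(p[:2])-fr[0];return np.array([c*d[0]+s*d[1],-s*d[0]+c*d[1]])
def go(xyz,yaw):
    s=robot.get_state();q=s["ee_rot"];R=Ro.from_quat([q[1],q[2],q[3],q[0]])
    T=Ro.from_euler("z",yaw)*Ro.from_quat([0,1,0,0])
    print("t",round(s["time_s"],2),"pos",np.round(s["position"],4),"shift cm",np.round(R.as_matrix().T@(np.array(xyz)-s["position"])*100,2),"turn",np.round((R.inv()*T).as_rotvec(),3),"F",np.round(s["force"],1),"op",round(s["opening"],4))
E
python3 - <<'E'
from h import *
def S(x,y,z):return np.round(ray("scene",(230+x/3,165+y/3),z),4)
for n,p,z in(("deck -150,45",(742,288),.012),("deck170,45",(462,530),.012),("hood170,?",(445,444),.071),("hood 50,17+",(565,352),.071),("fin top",(433,235),.066)):
    q=S(*p,z);print(n,q,np.round(loc(ST,q),4))
for n,p in(("blueTL",(73,103)),("blueTR",(105,124))):
    q=S(*p,.056);print(n,q,np.round(loc(SA,q),4))
go([*w(SA,.02,0),.22],SA[1])
E
```

```text
deck -150,45 [0.4255 0.2571 0.012 ] [-0.1413  0.0535]
deck170,45 [0.7384 0.201  0.012 ] [0.1766 0.0511]
hood170,? [0.7284 0.1749 0.071 ] [0.1712 0.0237]
hood 50,17+ [0.6152 0.1979 0.071 ] [0.0557 0.0272]
fin top [0.5752 0.0659 0.066 ] [ 0.0386 -0.1096]
blueTL [ 0.6282 -0.257   0.056 ] [ 0.0744 -0.0154]
blueTR [ 0.6306 -0.2178  0.056 ] [0.0724 0.0239]
t 1.1 pos [0.4628 0.419  0.2222] shift cm [-18.37 -63.85   0.24] turn [-0.    -0.     0.002] F [-0.5  1.  -0.3] op 0.0868
```

>>> {"api": "drive_tool", "payload": {
  "rows": "1 -1.6 -5.8 0 0 0 0;1 -1.6 -5.8 0 0 0 0;1 -1.6 -5.8 0 0 0 0;1 -1.6 -5.8 0 0 0 0;1 -1.6 -5.8 0 0 0 0;1 -1.6 -5.8 0 0 0 0;1 -1.6 -5.8 0 0 0 0;1 -1.6 -5.8 0 0 0 0"
}}

```text
time_s: 2.1
position: [0.538, -0.0571, 0.2224]
ee_rot: [-0.0, 0.055, 0.999, 0.0]
force: [0.9, -0.4, 0.3]
opening: 0.0869
gripper_force: 0.0
```

>>> {"api": "drive_tool", "payload": {
  "rows": "1 -1.6 -5.8 1.5 0 0 0;1 -1.6 -5.8 2 0 0 0;1 -1.6 -5 2 0 0 0;1 0 0 0 0 0 0"
}}

```text
time_s: 2.6
position: [0.5655, -0.2294, 0.1655]
ee_rot: [-0.002, 0.058, 0.998, -0.001]
force: [-0.9, 1.0, 0.1]
opening: 0.0872
gripper_force: 0.0
```

```bash
sed -i 's/^ST=.*/ST=(np.array([.557,.182]),-.170); SA=(np.array([.553,-.232]),-.111)/' h.py; python3 - <<'E'
from h import *
go([*w(SA,.022,0),.032],SA[1])
im=snapshot("scene");cv2.imwrite("pics/s1.png",cv2.resize(im[100:300,200:420,::-1],None,fx=3,fy=3,interpolation=cv2.INTER_CUBIC))
E
```

```text
t 2.6 pos [ 0.5655 -0.2294  0.1655] shift cm [-1.04 -0.36 13.35] turn [-0.002 -0.004 -0.005] F [-0.9  1.   0.1] op 0.0872
```

View pics/s1.png

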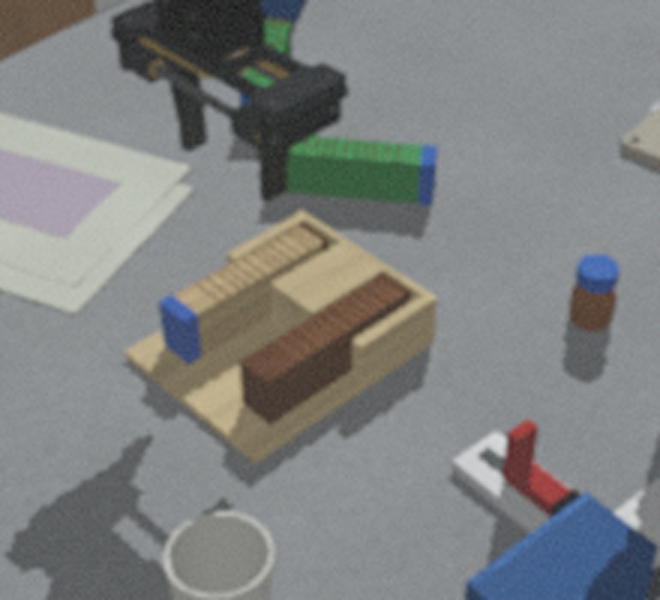

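The gripper is above and astride the pale billet, whose blue end is at crop (180,328), with nothing in the way. Descending.

>>> {"api": "drive_tool", "payload": {
  "rows": "1 -0.5 -0.2 2.5 0 0 -0.005;1 -0.5 -0.2 3 0 0 0;1 0 0 3 0 0 0;1 0 0 2.5 0 0 0;1 0 0 1.5 0 0 0;1 0 0 0.9 0 0 0;1 0 0 0 0 0 0"
}}

```text
time_s: 3.52
position: [0.5772, -0.2294, 0.0339]
ee_rot: [0.0, 0.052, 0.999, 0.0]
force: [0.1, -0.2, 1.3]
opening: 0.0869
gripper_force: 0.0
```

>>> {"api": "drive_tool", "payload": {
  "rows": "0 0 0 0 0 0 0;0 0 0 0 0 0 0;0 0 0 0 0 0 0;0 0 0 0 0 0 0;0 0 0 0 0 0 0;0 0 0 0 0 0 0",
  "grip_force": 40
}}

```text
time_s: 4.28
position: [0.5771, -0.23, 0.0338]
ee_rot: [0.0, 0.052, 0.999, -0.0]
force: [-0.1, -1.3, 0.2]
opening: 0.0353
gripper_force: 0.5
```

>>> {"api": "drive_tool", "payload": {
  "rows": "0 0 0 0 0 0 0;0 0 0 0 0 0 0;0 0 0 0 0 0 0"
}}

```text
time_s: 4.65
position: [0.5771, -0.23, 0.0339]
ee_rot: [0.0, 0.052, 0.999, -0.0]
force: [-1.0, -1.2, -0.4]
opening: 0.0336
gripper_force: 40.0
```

>>> {"api": "drive_tool", "payload": {
  "rows": "0 0 0 -1 0 0 0;0 0 0 -1.5 0 0 0;0 0 0 -2 0 0 0;0 0 0 -2.5 0 0 0;0 0 0 -2 0 0 0;0 0 0 -1 0 0 0;0 0 0 0 0 0 0"
}}

```text
time_s: 5.52
position: [0.5773, -0.2298, 0.1344]
ee_rot: [0.0, 0.052, 0.999, 0.0]
force: [-0.4, 0.3, -2.3]
opening: 0.0337
gripper_force: 40.0
```

```bash
python3 - <<'E'
from h import *
s=robot.get_state();print(np.round(s["position"],4),s["opening"],s["gripper_force"],np.round(s["force"],1))
for n in("scene","top"):
    im=snapshot(n)[:,:,::-1];cv2.imwrite(f"pics/{n}2.png",im);q=proj(n,s["position"]);print(q)
    x,y=int(q[0])-60,int(q[1])-70;cv2.imwrite(f"pics/{n}2c.png",cv2.resize(im[y:y+130,x:x+130],None,fx=3,fy=3,interpolation=cv2.INTER_CUBIC))
cv2.imwrite("pics/both2.png",np.hstack([cv2.imread(f"pics/{n}2c.png") for n in("scene","top")]))
E
```

```text
[ 0.5773 -0.2298  0.1344] 0.033718697204894385 39.995091408491135 [-0.4  0.3 -2.3]
[274.47211786 168.84388826]
[355.62260628 183.85766856]
```

View pics/both2.png

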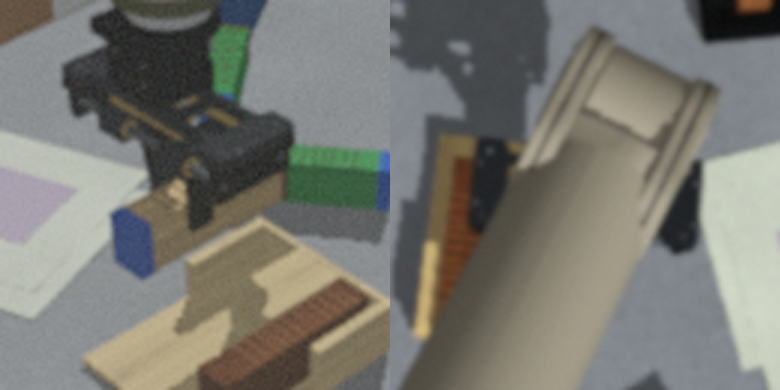

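The billet is held level, with the blue face at left crop (133,243), and the dark billet is still in place. I'll work out the nose offset from the blue face and the move to the stage.

```bash
python3 - <<'E'
from h import *
s=robot.get_state();p=s["position"];q=s["ee_rot"]
im=cv2.imread("pics/scene2.png");m=cv2.inRange(cv2.cvtColor(im,cv2.COLOR_BGR2HSV),(105,120,40),(125,255,255))
c=max(blobs(m,(235,150,280,200)),key=cv2.contourArea);M=cv2.moments(c);uv=(M["m10"]/M["m00"],M["m01"]/M["m00"]);print(uv,cv2.contourArea(c))
R=Ro.from_quat([q[1],q[2],q[3],q[0]]).as_matrix();ax=-R[:,0];n=R[:,1]
a=ray("scene",uv,0);b=ray("scene",uv,.3);t=((p-a)@n)/((b-a)@n);P=a+t*(b-a)
print("nose",P,"along",(P-p)@ax,"z should",p[2]-.0259+.024)
go([*w(ST,-.02,-.005),.134],ST[1])
E
```

```text
(256.6060606060606, 171.55555555555554) 16.5
nose [ 0.63064073 -0.23517821  0.15432621] along 0.05424159936457897 z should 0.13112900408075134
t 5.62 pos [ 0.5767 -0.2295  0.133 ] shift cm [ 8.29 40.35 -0.07] turn [ 0.    -0.001  0.065] F [ 0.4 -0.2 -2. ] op 0.0336
```

>>> {"api": "drive_tool", "payload": {
  "rows": "0 0.6 3 0 0 0 0.008;0 1 5 0 0 0 0.008;0 1.2 5.7 0 0 0 0.008;0 1.2 5.8 0 0 0 0.008;0 1.2 5.8 0 0 0 0.008;0 1.2 5.7 0 0 0 0.008;0 1 5 0 0 0 0.008;0 0.8 3.5 0 0 0 0.009"
}}

```text
time_s: 6.62
position: [0.5471, 0.1753, 0.1328]
ee_rot: [-0.001, 0.084, 0.996, -0.0]
force: [0.2, -0.2, -1.8]
opening: 0.0339
gripper_force: 40.0
```

>>> {"api": "drive_tool", "payload": {
  "rows": "0 0 0.8 0 0 0 0;0 0 0 0 0 0 0;0 0 0 0 0 0 0"
}}

```text
time_s: 7.0
position: [0.5498, 0.1786, 0.1335]
ee_rot: [-0.0, 0.086, 0.996, -0.0]
force: [0.7, -0.2, -2.3]
opening: 0.0335
gripper_force: 40.0
```

```bash
python3 - <<'E'
from h import *
go([*w(ST,-.02,-.005),.0385],ST[1])
s=robot.get_state();p=s["position"];q=s["ee_rot"];R=Ro.from_quat([q[1],q[2],q[3],q[0]]).as_matrix();ax=-R[:,0];n=R[:,1]
im=snapshot("scene")[:,:,::-1];cv2.imwrite("pics/scene3.png",im)
print(proj("scene",p),proj("scene",p+ax*.058))
cv2.imwrite("pics/c3.png",cv2.resize(im[170:350,300:500],None,fx=3,fy=3,interpolation=cv2.INTER_CUBIC))
E
```

```text
t 7.0 pos [0.5498 0.1786 0.1335] shift cm [ 1.34 -0.04  9.5 ] turn [-0.001 -0.    -0.002] F [ 0.7 -0.2 -2.3] op 0.0335
[430.32669605 238.361848  ] [412.13540354 252.12937104]
```

View pics/c3.png

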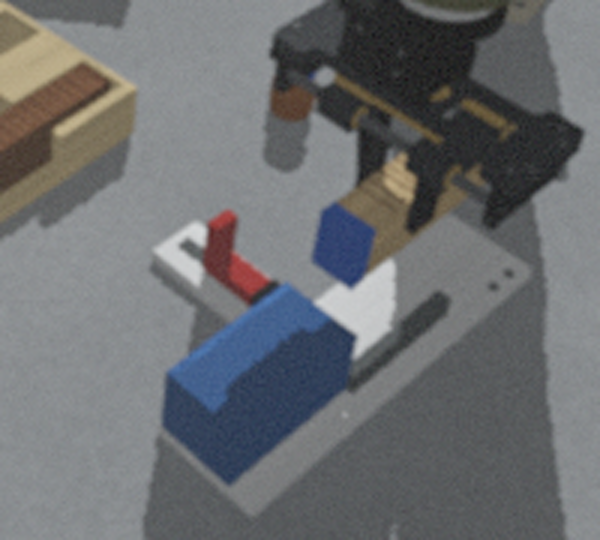

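The billet hangs above the deck in front of the hood, with its nose at crop (344,244), so the grip is about 29 mm ahead of the billet's centre. Lowering.

>>> {"api": "drive_tool", "payload": {
  "rows": "0 0.3 -0.2 1 0 0 0;0 0.4 -0.2 2 0 0 0;0 0.3 0 2.5 0 0 0;0 0 0 2 0 0 0;0 0 0 1 0 0 0;0 0 0 0.3 0 0 0;0 0 0 0 0 0 0"
}}

```text
time_s: 7.92
position: [0.5394, 0.1782, 0.0462]
ee_rot: [0.0, 0.085, 0.996, 0.0]
force: [0.7, -0.1, -1.8]
opening: 0.0338
gripper_force: 40.0
```

>>> {"api": "drive_tool", "payload": {
  "rows": "0 0 0 0.3 0 0 0;0 0 0 0.2 0 0 0;0 0 0 0.1 0 0 0;0 0 0 0 0 0 0"
}}

```text
time_s: 8.43
position: [0.539, 0.1782, 0.0398]
ee_rot: [-0.0, 0.085, 0.996, 0.0]
force: [0.0, -0.3, -2.1]
opening: 0.0338
gripper_force: 40.0
```

>>> {"api": "drive_tool", "payload": {
  "rows": "0 0 0 0.1 0 0 0;0 0 0 0.1 0 0 0;0 0 0 0 0 0 0;0 0 0 0 0 0 0"
}}

```text
time_s: 8.93
position: [0.5391, 0.1782, 0.0378]
ee_rot: [0.0, 0.085, 0.996, 0.0]
force: [0.4, 0.4, -1.7]
opening: 0.0335
gripper_force: 40.0
```

>>> {"api": "drive_tool", "payload": {
  "rows": "0 0 0 0.05 0 0 0;0 0 0 0 0 0 0;0 0 0 0 0 0 0"
}}

```text
time_s: 9.3
position: [0.5391, 0.1783, 0.0378]
ee_rot: [0.0, 0.085, 0.996, 0.0]
force: [-3.5, -0.3, 5.2]
opening: 0.0333
gripper_force: 40.0
```

>>> {"api": "drive_tool", "payload": {
  "rows": "0.2 0 0 0 0 0 0;0.5 0 0 0 0 0 0;0.8 0 0 0 0 0 0;0.8 0 0 0 0 0 0;0.8 0 0 0 0 0 0;0.8 0 0 0 0 0 0"
}}

```text
time_s: 10.05
position: [0.539, 0.1783, 0.0373]
ee_rot: [-0.0, 0.085, 0.996, 0.0]
force: [0.4, 0.5, -0.0]
opening: 0.0685
gripper_force: 0.0
```

>>> {"api": "drive_tool", "payload": {
  "rows": "0.8 1.5 0 0 0 0 0;0.8 2.5 0 0 0 0 0;0.8 2.5 0 0 0 0 0;0.8 1.6 0 0 0 0 0;0.8 0.6 0 0 0 0 0;0.8 0 0 0 0 0 0"
}}

```text
time_s: 10.8
position: [0.4535, 0.1931, 0.0376]
ee_rot: [0.0, 0.085, 0.996, 0.0]
force: [0.6, 0.5, -0.2]
opening: 0.0699
gripper_force: 0.0
```

```bash
python3 - <<'E'
from h import *
s=robot.get_state();print(np.round(s["position"],4),loc(ST,s["position"]),s["opening"],np.round(s["force"],1))
a=snapshot("scene")[:,:,::-1];b=snapshot("top")[:,:,::-1];cv2.imwrite("pics/scene4.png",a);cv2.imwrite("pics/top4.png",b)
cv2.imwrite("pics/c4.png",np.hstack([cv2.resize(x,None,fx=3,fy=3,interpolation=cv2.INTER_CUBIC) for x in(a[200:340,340:480],b[120:260,170:290])]))
E
```

```text
[0.4535 0.1931 0.0376] [-0.10394133 -0.00654302] 0.06991301001825005 [ 0.6  0.5 -0.2]
```

View pics/c4.png

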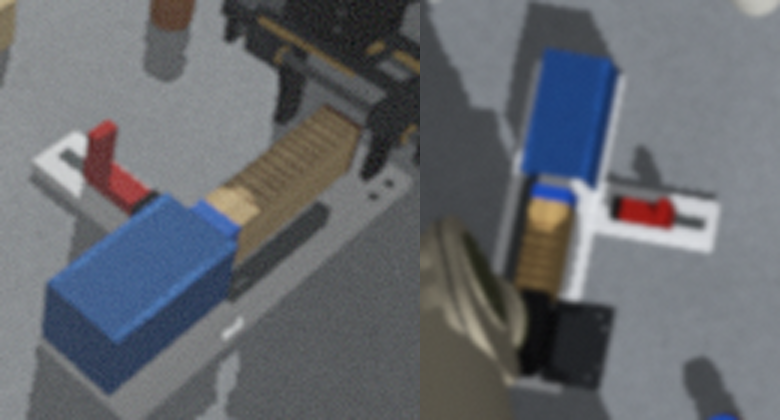

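The billet lies flat in front of the mouth with its blue end towards the hood, and the fingers straddle its bark end. Gripping it and sliding.

>>> {"api": "drive_tool", "payload": {
  "rows": "0 0 0 0 0 0 0;0 0 0 0 0 0 0;0 0 0 0 0 0 0;0 0 0 0 0 0 0;0 0 0 0 0 0 0;0 0 0 0 0 0 0;0 0 0 0 0 0 0",
  "grip_force": 40
}}

```text
time_s: 11.78
position: [0.4533, 0.1929, 0.0373]
ee_rot: [0.0, 0.085, 0.996, 0.0]
force: [0.4, 0.1, -1.1]
opening: 0.034
gripper_force: 40.0
```

>>> {"api": "drive_tool", "payload": {
  "rows": "0 0 0.2 0 0 0 0;0 0 0.1 0 0 0 0;0 0 0.1 0 0 0 0;0 0 0.1 0 0 0 0;0 0 0 0 0 0 0"
}}

```text
time_s: 12.4
position: [0.4542, 0.1981, 0.0373]
ee_rot: [0.0, 0.085, 0.996, 0.0]
force: [0.1, -0.5, -0.5]
opening: 0.0336
gripper_force: 40.0
```

>>> {"api": "drive_tool", "payload": {
  "rows": "0 0 0.1 0 0 0 0;0 0 0.1 0 0 0 0;0 0 0 0 0 0 0"
}}

```text
time_s: 12.78
position: [0.4545, 0.2001, 0.0373]
ee_rot: [0.0, 0.085, 0.996, 0.0]
force: [0.1, -1.7, -0.7]
opening: 0.0336
gripper_force: 40.0
```

>>> {"api": "drive_tool", "payload": {
  "rows": "0 0 0.1 0 0 0 0;0 0 0.1 0 0 0 0;0 0 0 0 0 0 0"
}}

```text
time_s: 13.15
position: [0.4548, 0.2017, 0.0373]
ee_rot: [-0.0, 0.085, 0.996, -0.0]
force: [-1.5, -2.4, 1.7]
opening: 0.0336
gripper_force: 40.0
```

>>> {"api": "drive_tool", "payload": {
  "rows": "0 0 0.1 0 0 0 0;0 0 0 0 0 0 0;0 0 0 0 0 0 0"
}}

```text
time_s: 13.52
position: [0.4548, 0.202, 0.0373]
ee_rot: [-0.0, 0.085, 0.996, -0.0]
force: [-1.7, -5.4, 3.6]
opening: 0.0337
gripper_force: 40.0
```

```bash
python3 - <<'E'
from h import *
s=robot.get_state();q=s["ee_rot"];R=Ro.from_quat([q[1],q[2],q[3],q[0]]).as_matrix()
print(np.round(s["position"],4),loc(ST,s["position"]),"F",np.round(s["force"],2),"tau",np.round(s["torque"],2),"yaw",np.arctan2(-R[1,0],-R[0,0]))
E
```

```text
[0.4548 0.202  0.0373] [-0.10411888  0.0024473 ] F [-1.72 -5.37  3.64] tau [-1.26  0.52 -0.43] yaw -0.17075245088184574
```

>>> {"api": "drive_tool", "payload": {
  "rows": "0 0 -0.15 -0.05 0 0 0;0 -0.6 0 0 0 0 0;0 -1 0 0 0 0 0;0 -1.2 0 0 0 0 0;0 -1.2 0 0 0 0 0;0 -1 0 0 0 0 0;0 -0.4 0 0 0 0 0;0 0 0 0 0 0 0"
}}

```text
time_s: 14.52
position: [0.5084, 0.1921, 0.0378]
ee_rot: [0.0, 0.085, 0.996, 0.0]
force: [-0.0, -1.8, -1.8]
opening: 0.0341
gripper_force: 40.0
```

>>> {"api": "drive_tool", "payload": {
  "rows": "0 -0.2 0 0 0 0 0;0 -0.2 0 0 0 0 0;0 -0.2 0 0 0 0 0;0 0 0 0 0 0 0"
}}

```text
time_s: 15.02
position: [0.514, 0.1911, 0.0378]
ee_rot: [0.0, 0.085, 0.996, 0.0]
force: [-0.2, -0.7, -2.1]
opening: 0.0342
gripper_force: 40.0
```

>>> {"api": "drive_tool", "payload": {
  "rows": "0 -0.2 0 0 0 0 0;0 -0.1 0 0 0 0 0;0 -0.1 0 0 0 0 0;0 0 0 0 0 0 0"
}}

```text
time_s: 15.52
position: [0.518, 0.1905, 0.0378]
ee_rot: [0.0, 0.085, 0.996, 0.0]
force: [-0.5, -2.3, -2.9]
opening: 0.0334
gripper_force: 40.0
```

>>> {"api": "drive_tool", "payload": {
  "rows": "0 -0.1 0 0 0 0 0;0 -0.1 0 0 0 0 0;0 -0.1 0 0 0 0 0;0 0 0 0 0 0 0"
}}

```text
time_s: 16.02
position: [0.5209, 0.19, 0.0378]
ee_rot: [0.0, 0.085, 0.996, 0.0]
force: [-0.7, -1.2, -3.4]
opening: 0.0339
gripper_force: 40.0
```

>>> {"api": "drive_tool", "payload": {
  "rows": "0 -0.1 0 0 0 0 0;0 -0.1 0 0 0 0 0;0 -0.1 0 0 0 0 0;0 0 0 0 0 0 0"
}}

```text
time_s: 16.52
position: [0.5235, 0.1896, 0.0377]
ee_rot: [-0.0, 0.085, 0.996, -0.0]
force: [-4.3, -1.5, -1.4]
opening: 0.0336
gripper_force: 40.0
```

>>> {"api": "drive_tool", "payload": {
  "rows": "0 -0.1 0 0 0 0 0;0 -0.1 0 0 0 0 0;0 -0.1 0 0 0 0 0;0 0 0 0 0 0 0"
}}

```text
time_s: 17.02
position: [0.5235, 0.1897, 0.0373]
ee_rot: [-0.003, 0.084, 0.996, -0.0]
force: [-17.8, -1.3, 8.1]
opening: 0.0336
gripper_force: 40.1
```

>>> {"api": "drive_tool", "payload": {
  "rows": "0 -0.05 0 0 0 0 0;0 -0.05 0 0 0 0 0;0 0 0 0 0 0 0"
}}

```text
time_s: 17.4
position: [0.5238, 0.1897, 0.0373]
ee_rot: [-0.004, 0.084, 0.996, -0.0]
force: [-20.7, -1.6, 10.5]
opening: 0.0338
gripper_force: 40.1
```

```bash
python3 - <<'E'
from h import *
s=robot.get_state();q=s["ee_rot"]
print(np.round(s["position"],4),q,loc(ST,s["position"]),"F",np.round(s["force"],2),"tau",np.round(s["torque"],2))
a=snapshot("scene")[:,:,::-1];b=snapshot("top")[:,:,::-1]
cv2.imwrite("pics/c5.png",np.hstack([cv2.resize(x,None,fx=3,fy=3,interpolation=cv2.INTER_CUBIC) for x in(a[200:340,340:480],b[120:260,170:290])]))
E
```

```text
[0.5238 0.1897 0.0373] [-3.76879899e-03  8.42209850e-02  9.96439941e-01 -2.57126813e-04] [-0.033993  0.001985] F [-20.73  -1.56  10.46] tau [-0.17  4.17 -0.53]
```

View pics/c5.png

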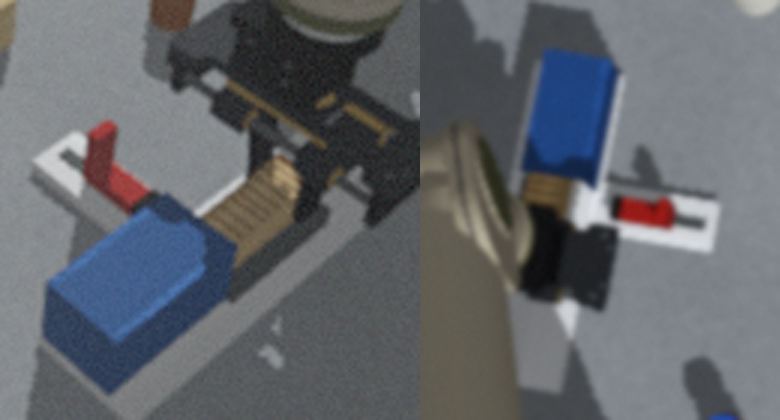

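The billet's blue end is well under the hood, so the resistance at TCP x of about 0.5233 is the probe. I'll ease the downward press and push on in small steps.

>>> {"api": "drive_tool", "payload": {
  "rows": "0 -0.05 0 -0.05 0 0 0;0 -0.05 0 0 0 0 0;0 0 0 0 0 0 0"
}}

```text
time_s: 17.88
position: [0.5255, 0.1893, 0.0375]
ee_rot: [-0.003, 0.084, 0.996, -0.0]
force: [-15.8, -0.9, 3.7]
opening: 0.0336
gripper_force: 40.0
```

>>> {"api": "drive_tool", "payload": {
  "rows": "0 -0.05 0 -0.03 0 0 0;0 -0.05 0 0 0 0 0;0 0 0 0 0 0 0"
}}

```text
time_s: 18.25
position: [0.5266, 0.1891, 0.0377]
ee_rot: [-0.003, 0.084, 0.996, -0.0]
force: [-13.9, -0.1, 1.9]
opening: 0.0337
gripper_force: 40.0
```

>>> {"api": "drive_tool", "payload": {
  "rows": "0 -0.05 0 0 0 0 0;0 -0.05 0 0 0 0 0;0 -0.05 0 0 0 0 0;0 0 0 0 0 0 0"
}}

```text
time_s: 18.75
position: [0.5281, 0.1889, 0.0377]
ee_rot: [-0.003, 0.084, 0.996, -0.0]
force: [-14.6, 0.1, 0.5]
opening: 0.0339
gripper_force: 40.0
```

>>> {"api": "drive_tool", "payload": {
  "rows": "0 0.1 0 0 0 0 0;0 0.1 0 0 0 0 0;0 0 0 0 0 0 0"
}}

```text
time_s: 19.12
position: [0.5281, 0.1888, 0.0382]
ee_rot: [-0.001, 0.085, 0.996, -0.0]
force: [-5.0, -1.3, -1.4]
opening: 0.0336
gripper_force: 40.0
```

>>> {"api": "drive_tool", "payload": {
  "rows": "0 0 0.05 0.05 0 0 0;0 0 0.05 0 0 0 0;0 0 0 0 0 0 0"
}}

```text
time_s: 19.5
position: [0.5281, 0.1891, 0.0377]
ee_rot: [-0.001, 0.085, 0.996, -0.001]
force: [-7.8, -3.6, -0.4]
opening: 0.0336
gripper_force: 40.1
```

>>> {"api": "drive_tool", "payload": {
  "rows": "0 0.1 0 0.03 0 0 0;0.3 0 0 0 0 0 0;0.5 0 0 0 0 0 0;0.8 0 0 0 0 0 0;0.8 0 0 0 0 0 0;0.8 0 0 0 0 0 0;0.8 0 0 0 0 0 0"
}}

```text
time_s: 20.38
position: [0.5284, 0.1898, 0.0379]
ee_rot: [0.0, 0.085, 0.996, 0.0]
force: [-0.6, 0.1, 0.0]
opening: 0.068
gripper_force: 0.0
```

>>> {"api": "drive_tool", "payload": {
  "rows": "0.8 0 0 -1 0 0 0;0.8 0 0 -2 0 0 0;0.8 0 0 -3 0 0 0;0.8 0 0 -3 0 0 0;0.8 0 0 -1 0 0 0;0.6 0 0 0 0 0 0"
}}

```text
time_s: 21.12
position: [0.5285, 0.1899, 0.1382]
ee_rot: [0.0, 0.085, 0.996, 0.0]
force: [-0.2, -0.5, -0.5]
opening: 0.0655
gripper_force: 0.0
```

```bash
sed -i 's/^ST=.*/ST=(np.array([.557,.184]),-.170); SA=(np.array([.553,-.232]),-.111)/' h.py; python3 - <<'E'
from h import *
go([*w(ST,.036,-.117),.075],ST[1])
a=snapshot("scene")[:,:,::-1];b=snapshot("top")[:,:,::-1];cv2.imwrite("pics/top6.png",b);cv2.imwrite("pics/scene6.png",a)
for n,im,box in(("scene",a,(340,220,420,300)),("top",b,(225,180,265,200))):
    hsv=cv2.cvtColor(im,cv2.COLOR_BGR2HSV);m=cv2.inRange(hsv,(0,120,50),(9,255,255))|cv2.inRange(hsv,(171,120,50),(180,255,255))
    for c in blobs(m,box):
        p=c.reshape(-1,2);print(n,p.min(0),p.max(0),"leftmost..",p[p[:,1].argmin()],p[p[:,0].argmax()])
for P in([*w(ST,.036,-.117),.066],[*w(ST,.036,-.117),.028]):print("fin pred",proj("scene",P),proj("top",P))
E
```

```text
t 21.12 pos [0.5285 0.1899 0.1382] shift cm [ -6.5  -11.81   6.31] turn [0.001 0.001 0.   ] F [-0.2 -0.5 -0.5] op 0.0655
scene [369 241] [388 269] leftmost.. [374 241] [388 264]
top [235 186] [254 195] leftmost.. [237 186] [254 192]
fin pred [373.73898371 242.0289969 ] [250.12407697 189.42442589]
fin pred [372.2877437  253.66828483] [251.73797928 191.48332174]
```

>>> {"api": "drive_tool", "payload": {
  "rows": "0 -0.8 -2 0 0 0 0;0 -1.2 -3 0 0 0 0;0 -1.5 -3.6 0 0 0 0;0 -1.5 -3.6 0 0 0 0;0 -1 -2.4 0 0 0 0;0 -0.5 -1 0 0 0 0;0 0 0 0 0 0 0;0 0 0 0 0 0 0"
}}

```text
time_s: 22.22
position: [0.5658, 0.0266, 0.1375]
ee_rot: [-0.0, 0.084, 0.996, 0.0]
force: [-0.8, 0.6, 0.5]
opening: 0.0001
gripper_force: 0.0
```

>>> {"api": "drive_tool", "payload": {
  "rows": "0 0 0 1.5 0 0 0;0 0 0 2.5 0 0 0;0 0 0 2.5 0 0 0;0 0 0 1.8 0 0 0;0 0 0 1 0 0 0;0 0 0 0 0 0 0"
}}

```text
time_s: 22.98
position: [0.5657, 0.0251, 0.0443]
ee_rot: [-0.0, 0.085, 0.996, -0.0]
force: [-0.0, 0.1, -0.1]
opening: 0.0003
gripper_force: 0.0
```

```bash
python3 - <<'E'
from h import *
go([*w(ST,.036,-.117+.045-.021),.045],ST[1])
E
```

```text
t 22.98 pos [0.5657 0.0251 0.0443] shift cm [-0.05  6.22 -0.07] turn [-0.    -0.001  0.   ] F [-0.   0.1 -0.1] op 0.0003
```

Advance most of the way, then feel.

>>> {"api": "drive_tool", "payload": {
  "rows": "0 0 1 0 0 0 0;0 0 0.8 0 0 0 0;0 0 0.8 0 0 0 0;0 0 0.8 0 0 0 0;0 0 0.8 0 0 0 0;0 0 0.8 0 0 0 0;0 0 0.2 0 0 0 0;0 0 0 0 0 0 0"
}}

```text
time_s: 23.98
position: [0.5746, 0.0766, 0.0446]
ee_rot: [-0.0, 0.085, 0.996, 0.0]
force: [0.6, -0.0, 0.6]
opening: 0.0005
gripper_force: 0.0
```

>>> {"api": "drive_tool", "payload": {
  "rows": "0 0 0.1 0 0 0 0;0 0 0.1 0 0 0 0;0 0 0.1 0 0 0 0;0 0 0 0 0 0 0"
}}

```text
time_s: 24.48
position: [0.5751, 0.0792, 0.0446]
ee_rot: [-0.0, 0.085, 0.996, -0.0]
force: [-1.5, -0.9, -0.8]
opening: 0.0
gripper_force: 0.8
```

>>> {"api": "drive_tool", "payload": {
  "rows": "0 0 0.15 0 0 0 0;0 0 0.15 0 0 0 0;0 0 0.1 0 0 0 0;0 0 0 0 0 0 0"
}}

```text
time_s: 24.98
position: [0.5761, 0.0834, 0.0449]
ee_rot: [0.0, 0.085, 0.996, 0.0]
force: [-0.4, -0.7, -0.8]
opening: -0.0
gripper_force: 0.5
```

>>> {"api": "drive_tool", "payload": {
  "rows": "0 0 0.1 0 0 0 0;0 0 0.1 0 0 0 0;0 0 0.1 0 0 0 0;0 0 0 0 0 0 0"
}}

```text
time_s: 25.48
position: [0.5766, 0.0863, 0.0449]
ee_rot: [0.0, 0.085, 0.996, 0.0]
force: [0.0, -0.7, -0.6]
opening: 0.0005
gripper_force: 0.6
```

>>> {"api": "drive_tool", "payload": {
  "rows": "0 0 0.1 0 0 0 0;0 0 0.1 0 0 0 0;0 0 0.1 0 0 0 0;0 0 0 0 0 0 0"
}}

```text
time_s: 25.98
position: [0.5771, 0.0893, 0.0448]
ee_rot: [0.0, 0.085, 0.996, 0.0]
force: [-0.8, -1.5, 0.2]
opening: 0.0005
gripper_force: 0.6
```

```bash
python3 - <<'E'
from h import *
b=snapshot("scene")[:,:,::-1];cv2.imwrite("pics/scene7.png",b)
hsv=cv2.cvtColor(b,cv2.COLOR_BGR2HSV);m=cv2.inRange(hsv,(0,120,50),(9,255,255))|cv2.inRange(hsv,(171,120,50),(180,255,255))
for c in blobs(m,(340,220,430,310),5):
    p=c.reshape(-1,2);print(p.min(0),p.max(0),p[p[:,1].argmin()])
s=robot.get_state();print(loc(ST,s["position"]),s["force"])
for j in(0,.02,.04,.045):print(j,proj("scene",[*w(ST,.036,-.117+j),.066]))
E
```

```text
[382 251] [391 270] [389 251]
[ 0.03585356 -0.08999303] [-1.57983532 -1.79355831  0.87956119]
0 [373.73898371 242.0289969 ]
0.02 [380.37225897 246.93762859]
0.04 [387.15880715 251.95968244]
0.045 [388.88001745 253.23338014]
```

>>> {"api": "drive_tool", "payload": {
  "rows": "0 0 0.1 0 0 0 0;0 0 0.1 0 0 0 0;0 0 0.1 0 0 0 0;0 0 0 0 0 0 0"
}}

```text
time_s: 26.52
position: [0.5775, 0.0917, 0.0448]
ee_rot: [-0.0, 0.085, 0.996, -0.0]
force: [-1.3, -3.6, 1.2]
opening: 0.0007
gripper_force: 1.9
```

>>> {"api": "drive_tool", "payload": {
  "rows": "0 0 0.1 0 0 0 0;0 0 0.1 0 0 0 0;0 0 0 0 0 0 0"
}}

```text
time_s: 26.9
position: [0.5776, 0.0918, 0.0448]
ee_rot: [-0.0, 0.086, 0.996, -0.001]
force: [-2.4, -9.3, 3.9]
opening: 0.0005
gripper_force: 4.9
```

>>> {"api": "drive_tool", "payload": {
  "rows": "0 0 0.1 0 0 0 0;0 0 0 0 0 0 0;0 0 -0.2 0 0 0 0;0 0 -0.6 0 0 0 0;0 0 -1 0 0 0 0;0 0 -1 0 0 0 0;0 0 0 0 0 0 0"
}}

```text
time_s: 27.78
position: [0.5733, 0.0662, 0.0449]
ee_rot: [0.0, 0.086, 0.996, -0.0]
force: [0.2, 0.5, -0.3]
opening: 0.0006
gripper_force: 0.0
```

>>> {"api": "drive_tool", "payload": {
  "rows": "0 0 -0.5 -2 0 0 0;0 0 -1 -4 0 0 0;0 0 -4 -5 0 0 0;0 2 -5 -5 0 0 0;0 2 -5 -2 0 0 0;0 2 -5 0 0 0 0;0 0 -3 0 0 0 0;0 0 0 0 0 0 0"
}}

```text
time_s: 28.78
position: [0.4782, -0.1489, 0.2177]
ee_rot: [0.001, 0.087, 0.996, 0.0]
force: [-0.4, 0.7, -0.2]
opening: 0.0003
gripper_force: 0.0
```

```bash
python3 - <<'E'
from h import *
s=robot.get_state();print(s["time_s"],s["position"],s["force"])
a=snapshot("scene")[:,:,::-1];b=snapshot("top")[:,:,::-1]
cv2.imwrite("pics/c8.png",np.hstack([cv2.resize(x,None,fx=3,fy=3,interpolation=cv2.INTER_CUBIC) for x in(a[200:340,340:480],b[120:260,170:290])]))
E
```

```text
28.775 [ 0.47821872 -0.14891791  0.21773975] [-0.41936575  0.71684231 -0.19297748]
```

View pics/c8.png

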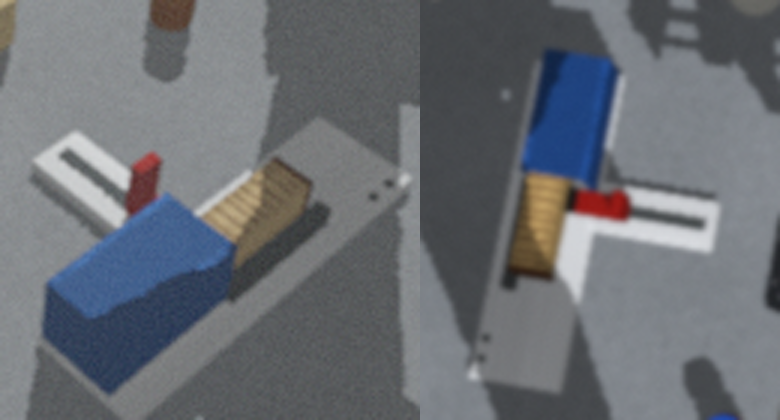

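The billet lies flat along the fence with its blue end under the hood. The clamp face touches its side and the arm is clear of everything. Handing in.

```bash
python3 -c "
from bench import job
print(job.close_job())"
```

```text
the job is handed in; nothing more can be done
None
```

The job is handed in, though no verdict came back: the pale billet lies flat against the fence under the hood, with the probe pushed in about 5 mm (estimated from arm travel), the red clamp up against its side, and the dark billet, cup and jar not touched.

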